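Secure the disk eraser and hold its key switch on

TASK

The disk eraser on the desk is loaded and its lid is shut. First turn the turnbutton clockwise a quarter turn to its stop so that it reaches across the edge of the lid; then take the square-headed key out of the wooden stand, work it straight down into the eraser's key switch until it is fully home (its pins are sticky; wiggling it past them helps), and only then turn it clockwise a quarter turn to the stop. The switch springs back by itself, so finish while still gripping the key and holding it turned; leave the lid shut and the other key, the tape roll and the loose disk drive where they are.

Things in the scene. Friction and masses are not known exactly. Their poses are not given: they have to be found in the camera images.
- eraser: Beige steel disk eraser, low case fixed to the desk, 240 (x) x 335 (y) x 90 mm high. Origin on the desk; the case spans -120 to +120 mm in its own x, -160 to +175 mm in its y; front faces -x. Place and yaw (within 0.3 rad) vary. From the front: lid on the left of its top, turnbutton beside the lid, key switch on the right.
- keyhole (a point): Centre of the key slot, at the top face of the switch's square steel bezel (56 x 56 mm, 8 mm above the case, 98 mm above the desk); at (-30, -115, 98) mm in the eraser's frame, axes parallel to it. Slot 16 (along the eraser's x) x 8.4 mm, 1.8 mm chamfer, through the 8 mm thick bezel; below it a turning plug with a slot 16.8 x 8.8 mm.
- key_switch (a joint): Plug of the key switch: 0 is rest (slot along the eraser's x), grows clockwise seen from above, stop at 1.30 rad. A spring returns it to 0 (0.06 Nm at rest, 0.14 Nm at the stop). The blade has about 0.27 rad of play in the plug, so the key itself turns about 1.57 rad to reach the stop.
- turnbutton (a joint): Turnbutton on the eraser's top: 0 is open, bar along the eraser's x, clear of the lid; grows clockwise seen from above to its stop at 1.57, bar along the eraser's y, 12 mm over the lid's edge. Starts between 0 and 0.5. Stays where it is left (friction 0.06 Nm).
- turnbutton_grip (a point): On the turnbutton's pivot axis at mid-height of its grip rib, 117 mm above the desk; at (-30, -20, 117) mm in the eraser's frame. Axes turn with the button, x along the bar. Steel bar 64 x 16 x 6 mm, its top 105 mm above the desk, with an upright rib 44 long, 10 wide, 24 high on it (top 129 mm above the desk).
- lid (a joint): The eraser's hinged lid, 170 x 160 x 6 mm, hinged at its far edge; 0 is shut (as it starts), grows as it opens. It lies shut by its weight; its top is 96 mm above the desk, and a black grip strip near its front edge reaches 106 mm.
- stand: Light wooden key stand fixed to the desk, 50 (x) x 130 (y) x 45 mm high, origin at the centre of its underside. Two slots in its top, at +37 and -37 mm in y, 16 x 7 mm (long along x), 40 mm deep, hold the two keys upright. Either key may be in either slot.
- key: The eraser's key, 40 to 85 g, upright in the stand. Origin at the blade's tip (first 11 mm above the desk), z up to the bow (head), x along the blade's width. Steel blade 14 (x) x 5 (y) mm from a shoulder at z 6 to z 22, then a tongue 13 x 1.8 mm; neck 5 mm thick to z 34; collar 16 mm across, z 34 to 39, rests on the stand; black square bow 26 (x) x 8 (y) mm, z 39 to 70. Fits either way round.
- key_bow (a point): Point on the key's axis in the bow, 60 mm above the blade's tip: the place for the TCP when gripping the bow across its 8 mm thickness (y) from above. Axes parallel to the key's.
- other_key: Another key, to be left in the stand: round disc bow, 38 mm across and 8 mm thick, blade 8 x 5 mm. Origin and axes as for the key; its bow reaches z = 76 mm.
- tape: Roll of tape lying flat, 90 mm across, 24 high, origin under its centre; leave alone.
- drive: Loose bare disk drive, 147 x 102 x 26 mm, origin under its centre; leave alone.
- key_seat (a point): 34 mm straight below the keyhole: the key's tip is here when fully home. The blade can turn only from a tip depth of 30 mm. Two pairs of sticky pins stop the blade's shoulder at tip depths of 21 and 27 mm (a straight push needs 15 to 30 N at each). Rocking the key 0.22 rad each way about the vertical while pressing with a few N shoves them aside; they stay aside (friction 3 N, no spring).

How it is judged (in metres and radians):
On the way, in this order (a step that is already met when the one before it is completed fails the run):
1. the turnbutton is turned across the lid's edge (value of joint turnbutton above 1.35 rad), for 0.1 s.
2. the key is fully home in the key switch, not yet turned (z of key in the frame of keyhole below -0.031 m and horizontal distance between key and keyhole below 0.004 m and value of joint key_switch below 0.4 rad), for 0.1 s.
3. the key switch is turned to its stop (value of joint key_switch above 1.05 rad), for 0.2 s.
At the end, for the whole second after the job is handed in: Turnbutton past 1.35 rad, lid shut (under 0.05 rad), key in the switch (tip 29 mm or more below the bezel's face, within 4 mm of its axis, tilt under 0.15 rad), fingers gripping it (over 2 N) and holding the switch past 1.05 rad through the last second (value of joint turnbutton above 1.35 rad and value of joint lid below 0.05 rad and z of key in the frame of keyhole below -0.029 m and horizontal distance between key and keyhole below 0.004 m and angle between key's own z axis and vertical below 0.15 rad and value of joint key_switch above 1.05 rad and contact force between the fingers and key above 2 N); the arm keeps its last pose, push and grip.
It fails at once if the lid is opened (value of joint lid above 0.15 rad).
It fails at once if the other key, the tape roll or the loose drive is moved (distance of any of other_key, tape, drive from where it was at the start of the episode above 0.03 m).
It also fails if it takes over 72 s, if anything falls off the work surface, if the arm or the gripper's body presses on something with over 40 N, if the wrist force passes 120 N, or if a joint passes its speed limit or range.

ROBOT

A 6-joint arm with a two-finger parallel gripper is mounted at the origin on the work surface. World frame = base frame: x ahead of the robot, y to its left, z up, the work surface at z = 0. Lengths are in mm, angles in degrees, forces in N, time in s.
With the tool pointing down it reaches from about 350 to 975 mm from the base axis. Payload 4.9 kg.
Tool frame: the origin (TCP) lies between the finger pads, 19 mm behind the fingertips; this is the grasp point; z points along the fingers, y is the line along which they close (so a half turn about z gives the same grasp; the last joint's range is limited). The gripper opens to 85 mm and grips with 20 to 120 N. Pads are 22 mm wide; open, the fingers measure 114 mm over their backs; the gripper's body (76 mm by 85 mm) begins 54 mm behind the grasp point. The pads swing forward as they close: fully open they stand 13 mm farther back than shut.
Start: joints at [-78.954, 3.019, 92.412, -0, 84.569, -6.818], TCP at [191.727, -594.846, 250.004] pointing down, gripper open.
Joint ranges: [-172.51, 172.51], [-57.92, 126.97], [3.15, 148.05], [-58.71, 238.71], [5.1, 150.11], [-179.66, 179.66]. Speed limits (degrees/s): [147.25, 147.25, 180, 180, 180, 180].

INTERFACE

Orientations are given as [roll, pitch, yaw] about the fixed x, y, z axes, in that order (R = Rz(yaw) Ry(pitch) Rx(roll)).
In Python, from bench import telemetry, cams, r gives the robot as it stands. The module is installed in compiled form; this text tells all that it offers.
- The arm moves only by the tool play_rows, never from a script. Its argument "motion" is a list of rows, each a list of 7 numbers: the shift along the tool's x, y, z scaled (see below), then the turn, a rotation vector about the tool's x, y, z scaled (see below), then the opening, from 0 (shut) to 1 (fully open). In form: [[tx, ty, tz, rx, ry, rz, hand], ...]. A call has 1 to 12 rows; each row shifts and turns the commanded pose from where the row before left it, along the tool's axes as they then stand; what a row does not reach is not made up. The controller multiplies each number of a shift by 0.04 m and each number of a turn by 0.1 rad. A row lasts 1/12 s, in which the tool goes at most 41.7 mm and 7.16 degrees, less where a joint would pass 70% of its speed; a pose out of reach is approached as far as the arm can. A call with a number of a shift or a turn outside -1 to 1 is refused whole. A call with a gripper value outside its range is refused whole. The fingers move at their own pace and stop on an object; "squeeze" is the grip in N (left out, the last holds). Time passes only in rows, so rows that do not move let the fingers close. It gives the time, the measured TCP pose, the force, the opening and the grip force at its end, in the units of the state.
- telemetry.observe(): the state, without advancing time (a new reading comes with each control period).
- cams.get_image(name): name is "side" or "top" or "wrist"; returns a dict with "img" (480x640x3 uint8, red, green, blue), "range_z" (480x640 float32, mm along the optical axis (not along the pixel's ray), 0 where there is no reading), "fx", "fy", "cx", "cy" (pixels), "position" and "attitude" of the camera in the world; the wrist camera has in their place "tool_from_camera" (4x4, takes a point from camera to tool coordinates, whose origin is the TCP and whose axes are the flange's). Camera axes: x right, y up, looking along -z (the intrinsics and any distortion apply to the point x, -y, -z); pixel columns grow to the right and rows downward; lengths in mm; the calibration is good to about 2 mm. The wrist camera is an equidistant fisheye: a pixel r from the principal point sees the ray r / f radians off the axis. A picture is of the moment at which its call begins: read the wrist's pose just before it.
- r.finish_job(): hands the job in; it is judged then, once.
The state is a dict: "time_s": time; "joint_pos": joint angles; "joint_velocities": joint speeds; "joint_efforts": joint torques, N m; "eef_pos": TCP position; "tool_rot": TCP orientation; "ft_force": force on the tool from outside, world axes, zero at the start; "moment": the same for the moment, N m; "width": finger opening in mm; "grip_force": force on a finger pad.
Only numpy, scipy, OpenCV 4.12 (cv2) and the standard library are available. Lean on these libraries where they do the work, as an engineer would, in place of code of your own. Each camera call takes 0.05 s, during which the arm holds its last target. There are 200 camera calls.

## Working session

There is one attempt and no reset: what is moved stays moved. The work goes in short steps, Python scripts to look and compute and a tool call to move; the robot and the scene stay as the last step left them, time stands still between calls to the robot, and variables do not carry over. Pictures are saved under pics/ and viewed, at most 10 in all, crops included, and the job is handed in when it is done.

Besides the shell and the picture viewer there is one more tool, called as a command line: name --pt "numbers of a row" for each row, then --argument value for the rest. play_rows: Moves the arm, as the interface text tells. Shifts and turns lie within -1 to 1; 1 stands for 0.04 m of shift or 0.1 rad of turn. Its arguments: {"type":"object","properties":{"motion":{"type":"array","items":{"type":"array","items":{"type":"number"}}},"squeeze":{"type":"number"}},"required":["motion"]}

```bash
mkdir -p pics; cat > h.py <<'E'
import numpy as np, cv2
from scipy.spatial.transform import Rotation as R
from bench import telemetry, cams, r
def snap(n,f):
    d=cams.get_image(n); cv2.imwrite('pics/'+f,d['img'][...,::-1]); np.save('pics/'+f+'.npy',d,allow_pickle=True); return d
def load(f): return np.load('pics/'+f+'.npy',allow_pickle=True).item()
E
python3 - <<'E'
from h import *
for n in('top','side'):
    d=snap(n,n+'1.png'); print({k:v for k,v in d.items() if k not in('img','range_z')})
s=telemetry.observe(); print(s)
E
```

```text
{'fx': 475.849749819959, 'fy': 475.849749819959, 'cx': 318.77022008450564, 'cy': 236.59557101494158, 'position': array([ 418.83832588,  -36.2162456 , 1187.92482481]), 'attitude': array([  9.40371962,  -1.08326848, -91.11582302])}
{'fx': 448.0721570128015, 'fy': 448.0721570128015, 'cx': 324.1837813270627, 'cy': 235.98836156569095, 'position': array([ 203.45964934, -522.96454037,  788.24704477]), 'attitude': array([ 42.23944202,   0.56880979, -40.40693709])}
{'time_s': 0.1, 'joint_pos': array([-7.89539232e+01,  3.05618689e+00,  9.24839099e+01,  1.46921789e-03,
        8.45665478e+01, -6.81755608e+00]), 'joint_velocities': array([ 0.10065056, -0.05750305, -0.19592032,  0.14029471,  0.03270457,
        0.04085385]), 'joint_efforts': array([ 2.52614655e-04, -3.94904029e+01, -3.71364033e+01, -1.67223757e-04,
        3.90665402e-03, -4.28344720e-06]), 'eef_pos': array([ 191.63436754, -594.354704  ,  248.85985676]), 'tool_rot': array([-1.79894283e+02, -1.41115923e-02,  1.78634793e+01]), 'ft_force': array([ 1.09478617,  0.59280167, -0.57286556]), 'moment': array([-0.02960807,  0.02607829, -0.03048   ]), 'grip_force': 0.0, 'width': 85.18025307536726}
```

View pics/top1.png

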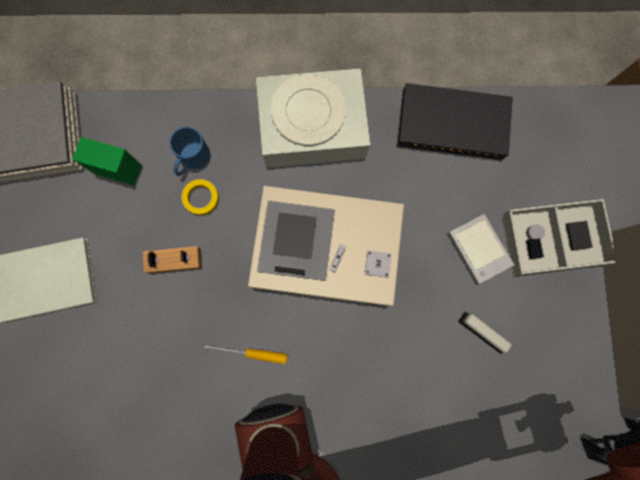

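View pics/side1.png

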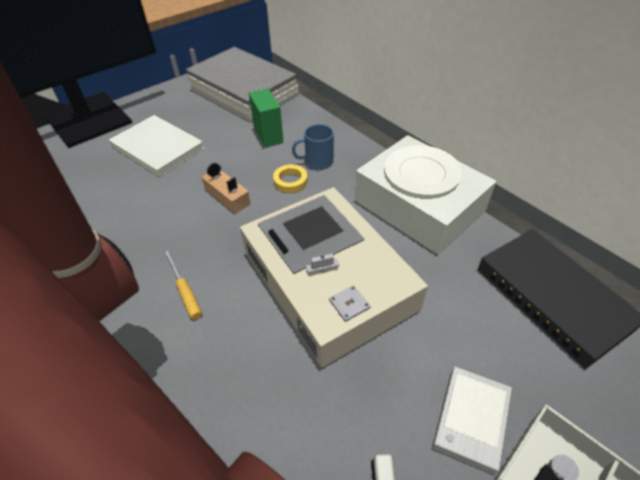

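The top view shows the eraser at (255-403, 188-304), with the switch at (378,263), the turnbutton at (338,258) and the stand at (171,259). The side view shows that the square key is in the stand's near slot, on the eraser side. I'll enlarge both.

```bash
python3 - <<'E'
from h import *
im=load('top1.png')['img'][...,::-1]
a=cv2.resize(im[180:310,245:410],None,fx=4.8,fy=4.6,interpolation=cv2.INTER_CUBIC)
a=cv2.resize(im[182:308,248:408],(800,630),interpolation=cv2.INTER_CUBIC)[:600]
b=cv2.resize(im[240:280,135:210],(750,400),interpolation=cv2.INTER_CUBIC)
cv2.imwrite('pics/a.png',a);cv2.imwrite('pics/b.png',b)
E
```

```text
(no output)
```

View pics/a.png

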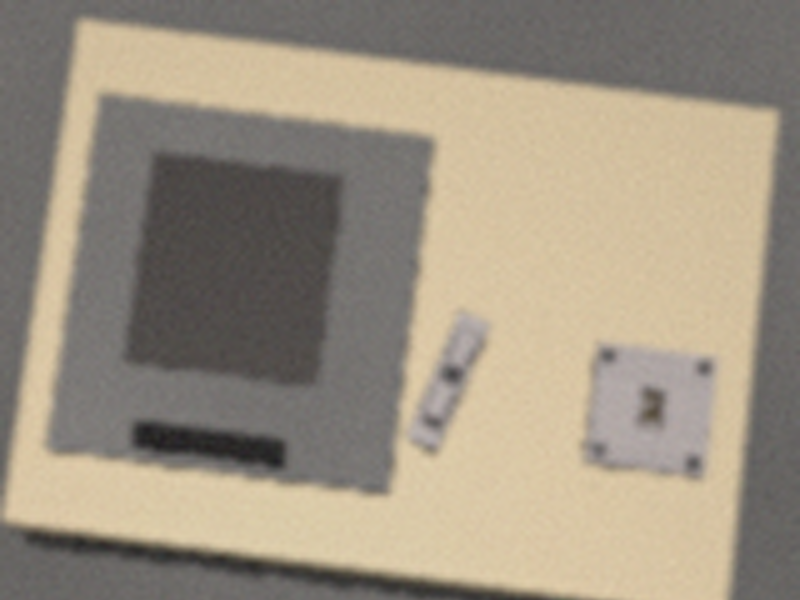

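View pics/b.png

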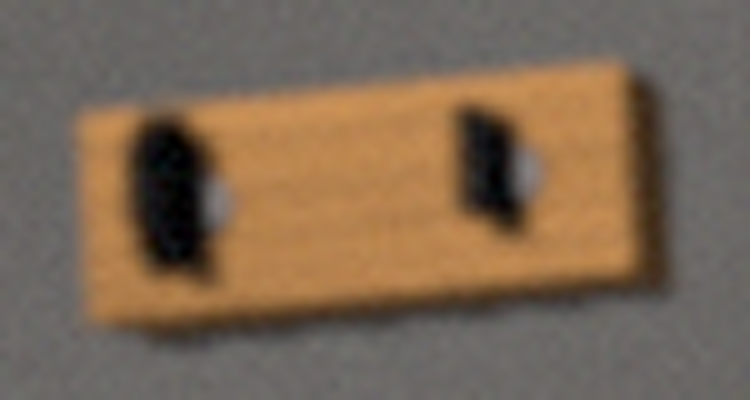

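Crop a shows the case corners, bezel corners (585-717, 345-478) and the bar centred at (450,380). Crop b shows the stand's top corners at (78,108), (620,62), (638,275) and (92,322), with the square bow at (490,165). I'll fit poses to these.

```bash
cat >> h.py <<'E'
def ray(d,u,v,z):
    q=np.array([(u-d['cx'])/d['fx'],-(v-d['cy'])/d['fy'],-1]); q=R.from_euler('xyz',d['attitude'],degrees=True).as_matrix()@q
    return d['position']+q*(z-d['position'][2])/q[2]
def fit(P,L):
    P=np.array(P)[:,:2];L=np.array(L,float)
    p=P.mean(0);l=L.mean(0);H=(L-l).T@(P-p)
    a=np.arctan2(H[0,1]-H[1,0],H[0,0]+H[1,1]);M=np.array([[np.cos(a),-np.sin(a)],[np.sin(a),np.cos(a)]])
    t=p-M@l; return t,a,np.linalg.norm(P-(L@M.T+t),axis=1),M
E
python3 - <<'E'
from h import *
d=load('top1.png')
A=lambda u,v,z:ray(d,(u+.5)/5-.5+248,(v+.5)/5-.5+182,z)
B=lambda u,v,z:ray(d,(u+.5)/10-.5+135,(v+.5)/10-.5+240,z)
case=[A(80,20,90),A(778,110,90),A(5,522,90)]; lc=[(120,175),(120,-160),(-120,175)]
bez=[A(597,345,98),A(717,357,98),A(703,478,98),A(585,463,98)]; lb=[(-2,-87),(-2,-143),(-58,-143),(-58,-87)]
for P,L in((case,lc),(bez,lb),(case+bez,lc+lb)):
    t,a,e,M=fit(P,L); print('eraser',t,a,e.round(1),'kh',M@[-30,-115]+t,'tb',M@[-30,-20]+t)
print('kh direct',A(652,407,98),'tb direct',A(450,380,105))
p,q=A(475,318,105),A(425,447,105); print('bar dir',np.arctan2(*(p-q)[[1,0]]))
S=[B(78,108,45),B(620,62,45),B(638,275,45),B(92,322,45)]
t,a,e,M=fit(S,[(25,65),(25,-65),(-25,-65),(-25,65)]); print('stand',t,a,e.round(1),'key',M@[0,-37]+t)
# depth check
for n,(u,v) in dict(case=(370,215),desk=(220,320)).items(): print(n,d['range_z'][v,u], d['position'][2])
s=telemetry.observe(); W=d
for (u,v) in((360,220),(220,320)):
    z=d['range_z'][v,u]; x=np.array([(u-d['cx'])/d['fx']*z,-(v-d['cy'])/d['fy']*z,-z]); print(R.from_euler('xyz',d['attitude'],degrees=True).apply(x)+d['position'])
E
```

```text
eraser [581.11977271 -87.42757654] -0.14567975357758708 [0.1 0.6 0.6] kh [ 534.74357208 -196.85448372] tb [ 548.53424864 -102.86077521]
eraser [579.05842111 -85.28253611] -0.1392657612530531 [0.8 0.5 0.9 0.5] kh [ 533.38503295 -195.00464698] tb [ 546.57255505 -100.92441919]
eraser [580.47970406 -86.39076446] -0.1492506444825751 [0.6 1.  1.9 1.5 0.8 1.3 0.5] kh [ 533.71304838 -195.65136997] tb [ 547.83927759 -101.70750563]
kh direct [ 534.99353246 -195.74982413   98.        ] tb direct [ 548.28921826 -102.39519145  105.        ]
bar dir -0.3928348307700349
stand [559.76380201 296.21161762] 0.0740920276941963 [1.5 1.1 1.5 1.1] key [562.5026995  259.31312929]
case 1124.1453 1187.9248248140611
desk 1166.3705 1187.9248248140611
[ 639.03437956 -158.85797324   86.38999178]
[412.00350106 183.62814994  -0.53949935]
```

play_rows --pt "0.61 -0.45 0 0 0 0 1" --pt "0.61 -0.45 0 0 0 0 1" --pt "0.61 -0.45 0 0 0 0 1" --pt "0.61 -0.45 0 0 0 0 1" --pt "0.61 -0.45 0 0 0 0 1" --pt "0.61 -0.45 0 0 0 0 1" --pt "0.61 -0.45 0 0 0 0 1" --pt "0.61 -0.45 0 0 0 0 1" --pt "0.61 -0.45 0 0 0 0 1" --pt "0.61 -0.45 0 0 0 0 1"

```text
time_s: 0.93
eef_pos: [369.2, -347.1, 249.5]
tool_rot: [-180.0, 0.0, 17.9]
ft_force: [-0.2, -0.7, -0.2]
width: 85.4
grip_force: 0.0
```

play_rows --pt "0.61 -0.45 0 0 0 0 1" --pt "0.61 -0.45 0 0 0 0 1" --pt "0.61 -0.45 0 0 0 0 1" --pt "0.61 -0.45 0 0 0 0 1" --pt "0.61 -0.45 0 0 0 0 1" --pt "0.61 -0.45 0 0 0 0 1" --pt "0.61 -0.45 0 0 0 0 1" --pt "0.61 -0.45 0 0 0 0 1" --pt "0.61 -0.45 0 0 0 0 1" --pt "0.61 -0.45 0 0 0 0 1"

```text
time_s: 1.77
eef_pos: [546.2, -101.0, 249.5]
tool_rot: [-180.0, 0.0, 17.9]
ft_force: [-0.3, 0.2, -0.3]
width: 85.6
grip_force: 0.0
```

play_rows --pt "0 0 0 0 0 -1 1" --pt "0 0 0 0 0 -1 1" --pt "0 0 0 0 0 -1 1" --pt "0 0 0 0 0 -1 1" --pt "0 0 0 0 0 -1 1" --pt "0 0 0 0 0 -1 1" --pt "0 0 0 0 0 -1 1" --pt "0 0 0 0 0 -1 1" --pt "0 0 0 0 0 -1 1" --pt "0 0 0 0 0 -1 1" --pt "0 0 0 0 0 -1 1" --pt "0 0 0 0 0 -1 1"

```text
time_s: 2.77
eef_pos: [545.4, -102.4, 249.3]
tool_rot: [-179.9, -0.0, 86.9]
ft_force: [0.4, 0.9, 0.9]
width: 85.8
grip_force: 0.0
```

play_rows --pt "0 0 0 0 0 -1 0.5" --pt "0 0 0 0 0 -1 0.5" --pt "0 0 0 0 0 -1 0.5" --pt "0 0 0 0 0 -1 0.5" --pt "0 0 0 0 0 -1 0.5" --pt "0 0 0 0 0 -1 0.5" --pt "0 0 0 0 0 -1 0.5" --pt "0 0 0 0 0 -1 0.5" --pt "0 0 0 0 0 -1 0.5" --pt "0 0 0 0 0 -1 0.5" --pt "0 0 0 0 0 -1 0.5" --pt "0 0 0 0 0 -0.37 0.5"

```text
time_s: 3.77
eef_pos: [545.4, -102.4, 249.4]
tool_rot: [-180.0, -0.1, 152.0]
ft_force: [-0.3, -0.3, -0.1]
width: 42.9
grip_force: 0.0
```

play_rows --pt "0 0 0 0 0 -1 0.5" --pt "0 0 0 0 0 0 0.5" --pt "0 0 0 0 0 0 0.5" --pt "0 0 0 0 0 0 0.5"

```text
time_s: 4.1
eef_pos: [545.6, -102.5, 249.7]
tool_rot: [-180.0, -0.0, 157.4]
ft_force: [0.6, -0.4, -0.6]
width: 42.7
grip_force: 0.0
```

```bash
python3 - <<'E'
from h import *
s=telemetry.observe(); print(s['joint_pos'],s['eef_pos'],s['tool_rot'])
d=snap('wrist','w1.png'); np.save('pics/w1s.npy',s,allow_pickle=True)
print({k:v for k,v in d.items() if k not in('img','range_z')})
cv2.imwrite('pics/w1v.png',cv2.resize(d['img'][...,::-1],(800,600),interpolation=cv2.INTER_CUBIC))
E
```

```text
[-1.83162173e+01 -6.49958545e+00  1.01755366e+02  2.31510417e-04
  8.47740624e+01 -8.57017171e+01] [ 545.6120168  -102.45431049  249.69366844] [-1.79997993e+02 -2.97759698e-02  1.57385478e+02]
{'fx': 371.64829954431775, 'fy': 371.64829954431775, 'cx': 325.31585632543784, 'cy': 243.07786766000214, 'tool_from_camera': array([[ 9.81276670e-04,  9.47144039e-01,  3.20807116e-01,
         8.16281342e+01],
       [ 9.99999334e-01, -1.12446810e-03,  2.61082873e-04,
        -1.13706319e-01],
       [ 6.08020456e-04,  3.20806646e-01, -9.47144512e-01,
        -1.23648836e+02],
       [ 0.00000000e+00,  0.00000000e+00,  0.00000000e+00,
         1.00000000e+00]])}
```

View pics/w1v.png

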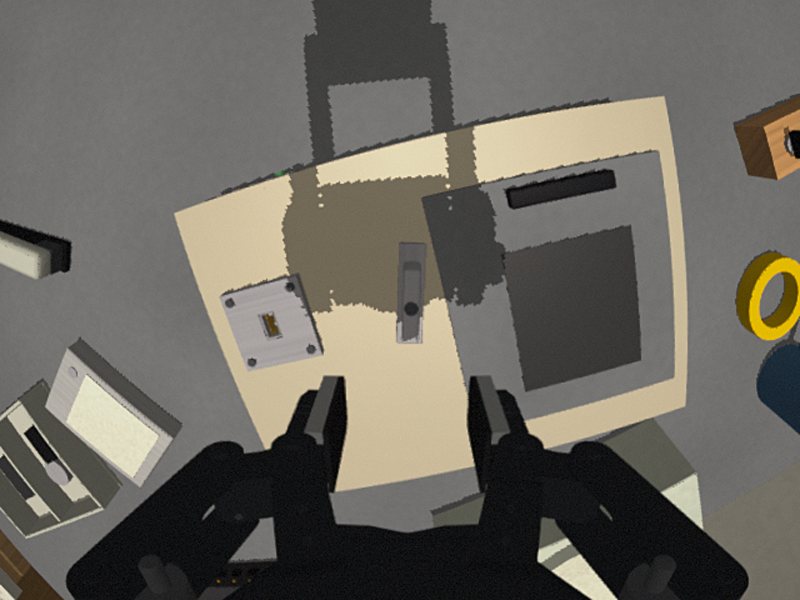

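The wrist view shows the bar nearly vertical between (400-426, 242) and (396-423, 343). The bezel corners are (220,295), (297,275), (323,352) and (248,370), and the slot is at (270,325).

```bash
cat >> h.py <<'E'
def wray(d,s,u,v,z):
    x,y=u-d['cx'],v-d['cy'];rr=np.hypot(x,y);th=rr/d['fx']
    q=np.array([np.sin(th)*x/rr,-np.sin(th)*y/rr,-np.cos(th)])
    T=d['tool_from_camera'];Rt=R.from_euler('xyz',s['tool_rot'],degrees=True).as_matrix()
    o=Rt@T[:3,3]+s['eef_pos'];q=Rt@T[:3,:3]@q
    return o+q*(z-o[2])/q[2]
E
python3 - <<'E'
from h import *
d=load('w1.png');s=np.load('pics/w1s.npy',allow_pickle=True).item()
A=lambda u,v,z:wray(d,s,(u+.5)*.8-.5,(v+.5)*.8-.5,z)
b=[A(400,242,105),A(426,243,105),A(423,344,105),A(396,343,105)]
print('bar',fit(b,[(-32,8),(-32,-8),(32,-8),(32,8)])[:3])
B=[A(220,295,98),A(297,275,98),A(323,352,98),A(248,370,98)];lb=[(-58,-143),(-58,-87),(-2,-87),(-2,-143)]
t,a,e,M=fit(B,lb);print('bez',a,e,'kh',M@[-30,-115]+t,'tb',M@[-30,-20]+t)
print('slot',A(270,325,98)); 
C=[A(177,213,90),A(664,97,90)];print('case front yaw',np.arctan2(*(C[1]-C[0])[[1,0]])-np.pi/2)
print('case corner',C)
E
```

```text
bar (array([ 549.58711275, -101.40813096]), np.float64(-0.4232005644123941), array([15.62299116, 15.66092936, 16.49078594, 16.52809456]))
bez -0.1471197518992955 [0.25650737 0.82593732 0.9972295  0.34054178] kh [ 535.02169593 -194.73022932] tb [ 548.94770893 -100.75647681]
slot [ 535.26586845 -195.44792383   98.        ]
case front yaw -0.14930848772492755
case corner [array([ 441.30609199, -224.57066335,   90.        ]), array([490.6976148, 103.7693266,  90.       ])]
```

play_rows --pt "-0.065 0.067 0.5 0 0 0 0.5" --pt "0 0 0.5 0 0 0 0.5" --pt "0 0 0.5 0 0 0 0.5" --pt "0 0 0.5 0 0 0 0.5" --pt "0 0 0.5 0 0 0 0.5" --pt "0 0 0.3 0 0 0 0.5" --pt "0 0 0.25 0 0 0 0.5" --pt "0 0 0 0 0 0 0.5" --pt "0 0 0 0 0 0 0.5"

```text
time_s: 4.9
eef_pos: [549.3, -101.0, 128.1]
tool_rot: [180.0, -0.0, 157.5]
ft_force: [0.1, 0.1, -0.6]
width: 42.1
grip_force: 0.0
```

play_rows --pt "0 0 0 0 0 0 0.2" --pt "0 0 0 0 0 0 0.1" --pt "0 0 0 0 0 0 0.0" --pt "0 0 0 0 0 0 0.0" --pt "0 0 0 0 0 0 0.0" --pt "0 0 0 0 0 0 0.0" --pt "0 0 0 0 0 0 0.0" --pt "0 0 0 0 0 0 0.0" --squeeze 25

```text
time_s: 5.57
eef_pos: [550.0, -101.8, 129.6]
tool_rot: [-180.0, 0.1, 157.5]
ft_force: [-0.9, -3.1, 5.2]
width: 9.2
grip_force: 28.1
```

play_rows --pt "0 0 0 0 0 0.7 0" --pt "0 0 0 0 0 0.7 0" --pt "0 0 0 0 0 0.7 0" --pt "0 0 0 0 0 0.7 0" --pt "0 0 0 0 0 0.7 0" --pt "0 0 0 0 0 0.7 0" --pt "0 0 0 0 0 0.7 0" --pt "0 0 0 0 0 0.7 0" --pt "0 0 0 0 0 0.7 0" --pt "0 0 0 0 0 0.7 0"

```text
time_s: 6.4
eef_pos: [549.5, -102.3, 129.6]
tool_rot: [-180.0, 0.2, 117.2]
ft_force: [-3.8, -3.8, 6.4]
width: 9.3
grip_force: 28.2
```

play_rows --pt "0 0 0 0 0 0.7 0" --pt "0 0 0 0 0 0.7 0" --pt "0 0 0 0 0 0.7 0" --pt "0 0 0 0 0 0.7 0" --pt "0 0 0 0 0 0.7 0" --pt "0 0 0 0 0 0.7 0" --pt "0 0 0 0 0 0.7 0" --pt "0 0 0 0 0 0.7 0" --pt "0 0 0 0 0 0.7 0" --pt "0 0 0 0 0 0 0" --pt "0 0 0 0 0 0 0" --pt "0 0 0 0 0 0 0"

```text
time_s: 7.4
eef_pos: [548.9, -102.4, 129.6]
tool_rot: [-180.0, 0.2, 81.3]
ft_force: [-6.4, -5.4, 7.9]
width: 9.3
grip_force: 28.5
```

play_rows --pt "0 0 0 0 0 0 0.5" --pt "0 0 0 0 0 0 0.5" --pt "0 0 0 0 0 0 0.5" --pt "0 0 0 0 0 0 0.5" --pt "0 0 -0.4 0 0 0 0.5" --pt "0 0 -0.6 0 0 0 0.5" --pt "0 0 -0.6 0 0 0 0.5" --pt "0 0 -0.6 0 0 0 0.5" --pt "0 0 -0.6 0 0 0 0.5" --pt "0 0 0 0 0 0 0.5"

```text
time_s: 8.23
eef_pos: [551.8, -101.5, 246.1]
tool_rot: [179.4, 0.1, 81.3]
ft_force: [-0.2, -0.4, 1.6]
width: 42.7
grip_force: 0.0
```

play_rows --pt "0.75 -0.086 0 0 0 0 0.5" --pt "0.75 -0.086 0 0 0 0 0.5" --pt "0.75 -0.086 0 0 0 0 0.5" --pt "0.75 -0.086 0 0 0 0 0.5" --pt "0.75 -0.086 0 0 0 0 0.5" --pt "0.75 -0.086 0 0 0 0 0.5" --pt "0.75 -0.086 0 0 0 0 0.5" --pt "0.75 -0.086 0 0 0 0 0.5" --pt "0.75 -0.086 0 0 0 0 0.5" --pt "0.75 -0.086 0 0 0 0 0.5" --pt "0.75 -0.086 0 0 0 0 0.5" --pt "0.75 -0.086 0 0 0 0 0.5"

```text
time_s: 9.23
eef_pos: [562.3, 262.8, 238.8]
tool_rot: [-179.9, 0.0, 81.3]
ft_force: [1.3, 0.6, -0.3]
width: 42.3
grip_force: 0.0
```

play_rows --pt "0 0 0 0 0 -1 0.3" --pt "0 0 0 0 0 -1 0.3" --pt "0 0 0 0 0 -1 0.3" --pt "0 0 0 0 0 -1 0.3" --pt "0 0 0 0 0 -1 0.3" --pt "0 0 0 0 0 -1 0.3" --pt "0 0 0 0 0 -1 0.3" --pt "0 0 0 0 0 -1 0.3" --pt "0 0 0 0 0 -1 0.3"

```text
time_s: 9.98
eef_pos: [562.5, 261.2, 238.7]
tool_rot: [-179.9, -0.1, 133.2]
ft_force: [0.7, -0.4, -0.4]
width: 25.7
grip_force: 0.0
```

play_rows --pt "0 0 0 0 0 -1 0.3" --pt "0 0 0 0 0 -1 0.3" --pt "0 0 0 0 0 -1 0.3" --pt "0 0 0 0 0 -1 0.3" --pt "0 0 0 0 0 -1 0.3" --pt "0 0 0 0 0 -1 0.3" --pt "0 0 0 0 0 -1 0.3" --pt "0 0 0 0 0 -1 0.3" --pt "0 0 0 0 0 -1 0.3" --pt "0 0 0 0 0 0 0.3" --pt "0 0 0 0 0 0 0.3"

```text
time_s: 10.9
eef_pos: [562.6, 261.2, 239.0]
tool_rot: [-180.0, -0.1, -175.7]
ft_force: [0.9, 0.8, -0.5]
width: 25.7
grip_force: 0.0
```

```bash
python3 - <<'E'
from h import *
s=telemetry.observe(); print(s['joint_pos'],s['eef_pos'],s['tool_rot'])
d=snap('wrist','w2.png'); np.save('pics/w2s.npy',s,allow_pickle=True)
im=d['img'][...,::-1]; cv2.imwrite('pics/w2v.png',cv2.resize(im[120:360,160:480],(800,600),interpolation=cv2.INTER_CUBIC))
E
```

```text
[ 1.80270071e+01  2.81070617e+00  9.36819491e+01  1.37740909e-02
  8.35765011e+01 -7.62648449e+01] [562.55243655 261.17354884 239.03606159] [-1.79996874e+02 -7.04283174e-02 -1.75709699e+02]
```

View pics/w2v.png

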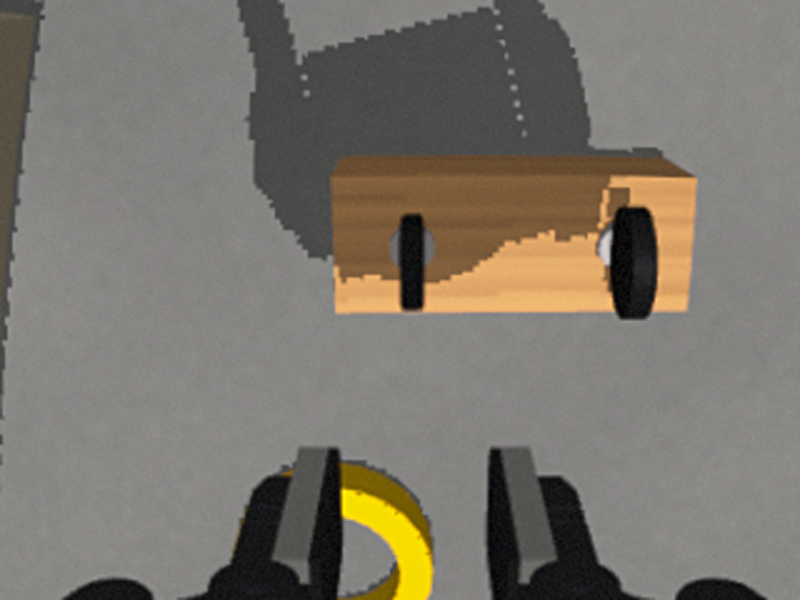

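The square bow is at columns 400-424, with its far top edge at row 310. The stand's top corners are (331,176), (697,178), (688,312) and (335,312).

```bash
python3 - <<'E'
from h import *
d=load('w2.png');s=np.load('pics/w2s.npy',allow_pickle=True).item()
A=lambda u,v,z:wray(d,s,(u+.5)/2.5-.5+160,(v+.5)/2.5-.5+120,z)
P=[A(331,176,45),A(697,178,45),A(688,312,45),A(335,312,45)]
t,a,e,M=fit(P,[(-25,-65),(-25,65),(25,65),(25,-65)]);print('stand',t,a,e,'key',M@[0,-37]+t)
f=(A(400,310,81)+A(424,310,81))/2; print('far edge mid',f,'key',f[:2]-M@[13,0]); print(A(412,246,50))
E
```

```text
stand [561.53452383 296.92162801] 0.0794758814531908 [0.16736426 0.29021472 0.58573514 0.15590267] key [564.47203674 260.03842021]
far edge mid [576.46796184 260.94191343  81.        ] key [563.50899694 259.9098143 ]
[563.50717225 259.86637538  50.        ]
```

play_rows --pt "-0.033 -0.033 0.5 0 0 0 0.3" --pt "0 0 0.6 0 0 0 0.3" --pt "0 0 0.6 0 0 0 0.3" --pt "0 0 0.6 0 0 0 0.3" --pt "0 0 0.6 0 0 0 0.3" --pt "0 0 0.5 0 0 0 0.3" --pt "0 0 0.4 0 0 0 0.3" --pt "0 0 0.25 0 0 0 0.3" --pt "0 0 0.1 0 0 0 0.3" --pt "0 0 0 0 0 0 0.3"

```text
time_s: 11.78
eef_pos: [563.8, 259.7, 73.0]
tool_rot: [-180.0, -0.1, -175.6]
ft_force: [-1.0, -0.7, -0.1]
width: 25.6
grip_force: 0.0
```

play_rows --pt "0 0 0 0 0 0 0.15" --pt "0 0 0 0 0 0 0.08" --pt "0 0 0 0 0 0 0.0" --pt "0 0 0 0 0 0 0.0" --pt "0 0 0 0 0 0 0.0" --pt "0 0 0 0 0 0 0.0" --pt "0 0 0 0 0 0 0.0" --pt "0 0 0 0 0 0 0.0" --squeeze 20

```text
time_s: 12.45
eef_pos: [565.2, 260.2, 75.4]
tool_rot: [180.0, 0.1, -175.6]
ft_force: [-0.7, -0.3, 5.1]
width: 7.3
grip_force: 21.6
```

```bash
python3 - <<'E'
from h import *
s=telemetry.observe(); print({k:np.round(s[k],2) for k in('eef_pos','tool_rot','ft_force','moment','width','grip_force')})
E
```

```text
{'eef_pos': array([565.2 , 260.18,  75.38]), 'tool_rot': array([ 1.7997e+02,  1.2000e-01, -1.7558e+02]), 'ft_force': array([-0.65, -0.31,  5.13]), 'moment': array([-0.01,  0.08,  0.01]), 'width': np.float64(7.27), 'grip_force': np.float64(21.55)}
```

play_rows --pt "0 0 0 0 0 0 0" --pt "0 0 0 0 0 0 0" --pt "0 0 -0.2 0 0 0 0" --pt "0 0 -0.4 0 0 0 0" --pt "0 0 -0.4 0 0 0 0" --pt "0 0 -0.5 0 0 0 0" --pt "0 0 -0.5 0 0 0 0" --pt "0 0 -0.5 0 0 0 0" --pt "0 0 -0.5 0 0 0 0" --pt "0 0 -0.5 0 0 0 0" --pt "0 0 -0.3 0 0 0 0" --pt "0 0 0 0 0 0 0" --squeeze 60

```text
time_s: 13.45
eef_pos: [565.5, 260.3, 229.5]
tool_rot: [179.9, 0.3, -175.6]
ft_force: [0.7, -0.6, 0.5]
width: 7.1
grip_force: 60.7
```

play_rows --pt "0.09 -0.627 0 0 0 0 0" --pt "0.09 -0.627 0 0 0 0 0" --pt "0.09 -0.627 0 0 0 0 0" --pt "0.09 -0.627 0 0 0 0 0" --pt "0.09 -0.627 0 0 0 0 0" --pt "0.09 -0.627 0 0 0 0 0" --pt "0.09 -0.627 0 0 0 0 0" --pt "0.09 -0.627 0 0 0 0 0" --pt "0.09 -0.627 0 0 0 0 0"

```text
time_s: 14.2
eef_pos: [548.2, 31.2, 223.9]
tool_rot: [180.0, -0.2, -175.6]
ft_force: [0.3, 0.3, -0.6]
width: 7.0
grip_force: 60.8
```

play_rows --pt "0.09 -0.627 0 0 0 0 0" --pt "0.09 -0.627 0 0 0 0 0" --pt "0.09 -0.627 0 0 0 0 0" --pt "0.09 -0.627 0 0 0 0 0" --pt "0.09 -0.627 0 0 0 0 0" --pt "0.09 -0.627 0 0 0 0 0" --pt "0.09 -0.627 0 0 0 0 0" --pt "0.09 -0.627 0 0 0 0 0" --pt "0.09 -0.627 0 0 0 0 0"

```text
time_s: 14.95
eef_pos: [533.4, -196.0, 223.9]
tool_rot: [179.9, -0.2, -175.6]
ft_force: [0.4, 0.3, 0.1]
width: 6.8
grip_force: 60.8
```

play_rows --pt "0 0 0 0 0 0.6 0" --pt "0 0 0 0 0 0.6 0" --pt "0 0 0 0 0 0.6 0" --pt "0 0 0 0 0 0.44 0" --pt "0 0 0 0 0 0 0" --pt "0 0 0 0 0 0 0" --pt "0 0 0 0 0 0 0"

```text
time_s: 15.53
eef_pos: [534.1, -195.0, 225.0]
tool_rot: [180.0, -0.1, 171.6]
ft_force: [-0.4, 0.1, 0.1]
width: 6.7
grip_force: 60.7
```

```bash
python3 - <<'E'
from h import *
s=telemetry.observe(); print({k:np.round(s[k],2) for k in('joint_pos','eef_pos','tool_rot','ft_force','moment','width','grip_force')})
d=snap('wrist','w3.png'); np.save('pics/w3s.npy',s,allow_pickle=True)
im=d['img'][...,::-1]; cv2.imwrite('pics/w3v.png',cv2.resize(im[150:390,160:480],(800,600),interpolation=cv2.INTER_CUBIC))
E
```

```text
{'joint_pos': array([ -27.55,   -3.64,  101.46,   -0.  ,   82.28, -109.2 ]), 'eef_pos': array([ 534.12, -194.97,  224.97]), 'tool_rot': array([ 1.7997e+02, -9.0000e-02,  1.7165e+02]), 'ft_force': array([-0.36,  0.14,  0.1 ]), 'moment': array([-0.05,  0.02, -0.02]), 'width': np.float64(6.7), 'grip_force': np.float64(60.74)}
```

View pics/w3v.png

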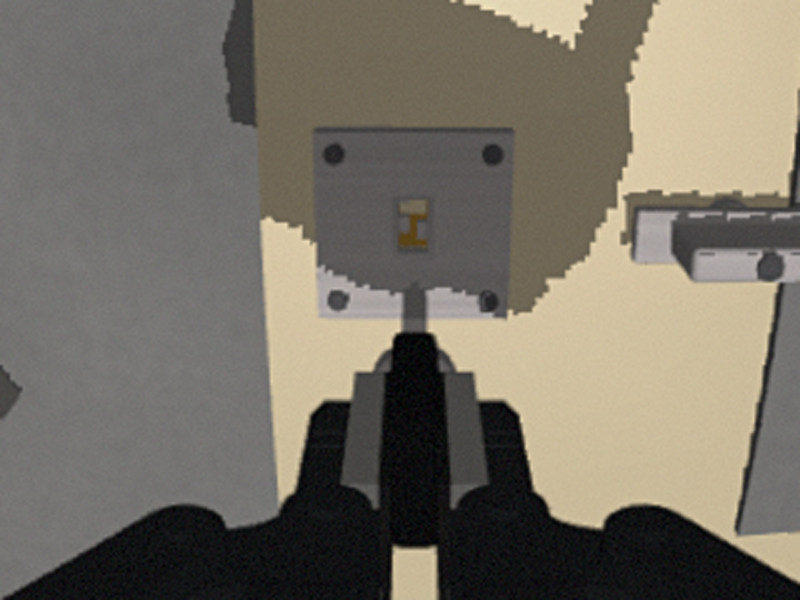

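The view shows the lid shut with the turnbutton across its edge. The slot is at (413,225), the bezel corners are (315,128), (514,128), (508,319) and (319,318), and the blade tip is at (414,290).

```bash
python3 - <<'E'
from h import *
d=load('w3.png');s=np.load('pics/w3s.npy',allow_pickle=True).item()
A=lambda u,v,z:wray(d,s,(u+.5)/2.5-.5+160,(v+.5)/2.5-.5+150,z)
Rt=R.from_euler('xyz',s['tool_rot'],degrees=True).as_matrix(); T=lambda p:(np.r_[p,98][:3]-s['eef_pos'])@Rt
P=[A(315,128,98),A(514,128,98),A(508,319,98),A(319,318,98)]
t,a,e,M=fit(P,[(-28,-28),(-28,28),(28,28),(28,-28)]);print('kh',t,a,e,'tool',T(t))
p=A(413,225,98);print('slot',p,T(p[:2]))
q=A(414,290,s['eef_pos'][2]-64.4);print('tip edge in tool (expect x~6.5)',(q-s['eef_pos'])@Rt)
q=A(414,333,s['eef_pos'][2]-25.4);print('bow bottom edge (expect x~13)',(q-s['eef_pos'])@Rt)
E
```

```text
kh [ 534.90470289 -195.44439421] -0.14864728591445406 [0.75314326 0.88993628 0.70400765 0.60214651] tool [ -1.04828285  -0.4277549  126.96665523]
slot [ 534.44728049 -195.6617091    98.        ] [ -0.62727394  -0.70920161 126.96716106]
tip edge in tool (expect x~6.5) [ 4.97514583 -0.37434397 64.40766524]
bow bottom edge (expect x~13) [12.66953916 -0.34666374 25.41965897]
```

play_rows --pt "0 -0.005 0.3 0 0 0 0" --pt "0 0 0.4 0 0 0 0" --pt "0 0 0.4 0 0 0 0" --pt "0 0 0.3 0 0 0 0" --pt "0 0 0.1 0 0 0 0" --pt "0 0 0.1 0 0 0 0" --pt "0 0 0.1 0 0 0 0" --pt "0 0 0.1 0 0 0 0" --pt "0 0 0 0 0 0 0" --pt "0 0 0 0 0 0 0"

```text
time_s: 16.42
eef_pos: [535.0, -195.6, 154.4]
tool_rot: [-180.0, 0.1, 171.6]
ft_force: [1.9, -0.5, -2.0]
width: 6.7
grip_force: 60.6
```

play_rows --pt "0 0 0.08 0 0 0 0" --pt "0 0 0.08 0 0 0 0" --pt "0 0 0.08 0 0 0 0" --pt "0 0 0.06 0 0 0 0" --pt "0 0 0 0 0 0 0" --pt "0 0 0 0 0 0 0"

```text
time_s: 16.92
eef_pos: [535.0, -195.5, 141.8]
tool_rot: [-180.0, 0.1, 171.6]
ft_force: [3.8, -1.1, -3.4]
width: 6.9
grip_force: 60.5
```

play_rows --pt "-0.02 0 0.05 0 0 0.8 0" --pt "0 0 0.05 0 0 0.8 0" --pt "0 0 0.03 0 0 0.8 0" --pt "0 0 0 0 0 -0.8 0" --pt "0 0 0 0 0 -0.8 0" --pt "0 0 0 0 0 -0.8 0" --pt "0 0 0 0 0 -0.8 0" --pt "0 0 0 0 0 -0.8 0" --pt "0 0 0 0 0 -0.8 0" --pt "0 0 0 0 0 0.8 0" --pt "0 0 0 0 0 0.8 0" --pt "0 0 0 0 0 0.8 0"

```text
time_s: 17.92
eef_pos: [535.2, -195.8, 136.9]
tool_rot: [-180.0, -0.0, 171.4]
ft_force: [3.0, -1.5, -0.4]
width: 6.8
grip_force: 60.7
```

play_rows --pt "-0.02 0 0.05 0 0 0.8 0" --pt "0 0 0.05 0 0 0.8 0" --pt "0 0 0.05 0 0 0.8 0" --pt "0 0 0 0 0 -0.8 0" --pt "0 0 0 0 0 -0.8 0" --pt "0 0 0 0 0 -0.8 0" --pt "0 0 0 0 0 -0.8 0" --pt "0 0 0 0 0 -0.8 0" --pt "0 0 0 0 0 -0.8 0" --pt "0 0 0 0 0 0.8 0" --pt "0 0 0 0 0 0.8 0" --pt "0 0 0 0 0 0.8 0"

```text
time_s: 18.92
eef_pos: [535.7, -195.7, 131.0]
tool_rot: [-180.0, -0.1, 171.4]
ft_force: [0.8, 0.1, 0.0]
width: 7.0
grip_force: 61.0
```

play_rows --pt "0 0 0.05 0 0 0 0" --pt "0 0 0.05 0 0 0 0" --pt "0 0 0.03 0 0 0 0" --pt "0 0 0 0 0 0 0" --pt "0 0 0 0 0 0 0" --pt "0 0 0 0 0 0 0"

```text
time_s: 19.42
eef_pos: [536.0, -195.7, 128.3]
tool_rot: [-180.0, -0.1, 171.7]
ft_force: [-5.7, 3.0, 13.7]
width: 6.5
grip_force: 63.0
```

play_rows --pt "0.02 0 0 0 0 0.8 0" --pt "0 0 0 0 0 0.8 0" --pt "0 0 0 0 0 0.8 0" --pt "0 0 0 0 0 -0.8 0" --pt "0 0 0 0 0 -0.8 0" --pt "0 0 0 0 0 -0.8 0" --pt "0 0 0 0 0 -0.8 0" --pt "0 0 0 0 0 -0.8 0" --pt "0 0 0 0 0 -0.8 0" --pt "0 0 0 0 0 0.8 0" --pt "0 0 0 0 0 0.8 0" --pt "0 0 0 0 0 0.8 0"

```text
time_s: 20.42
eef_pos: [536.7, -196.3, 128.4]
tool_rot: [-179.9, 0.2, 171.5]
ft_force: [-0.8, -0.5, 9.6]
width: 6.7
grip_force: 62.3
```

```bash
python3 - <<'E'
from h import *
s=telemetry.observe(); print({k:np.round(s[k],2) for k in('joint_pos','eef_pos','tool_rot','ft_force','moment','width','grip_force')})
d=snap('side','s2.png'); im=d['img'][...,::-1]
cv2.imwrite('pics/s2v.png',cv2.resize(im[220:340,270:430],(800,600),interpolation=cv2.INTER_CUBIC))
E
```

```text
{'joint_pos': array([-2.7550e+01,  1.7400e+00,  1.0580e+02, -1.0000e-02,  7.2250e+01,
       -1.0905e+02]), 'eef_pos': array([ 536.69, -196.32,  128.4 ]), 'tool_rot': array([-179.92,    0.2 ,  171.51]), 'ft_force': array([-0.83, -0.47,  9.61]), 'moment': array([0.03, 0.06, 0.03]), 'width': np.float64(6.75), 'grip_force': np.float64(62.27)}
```

View pics/s2v.png

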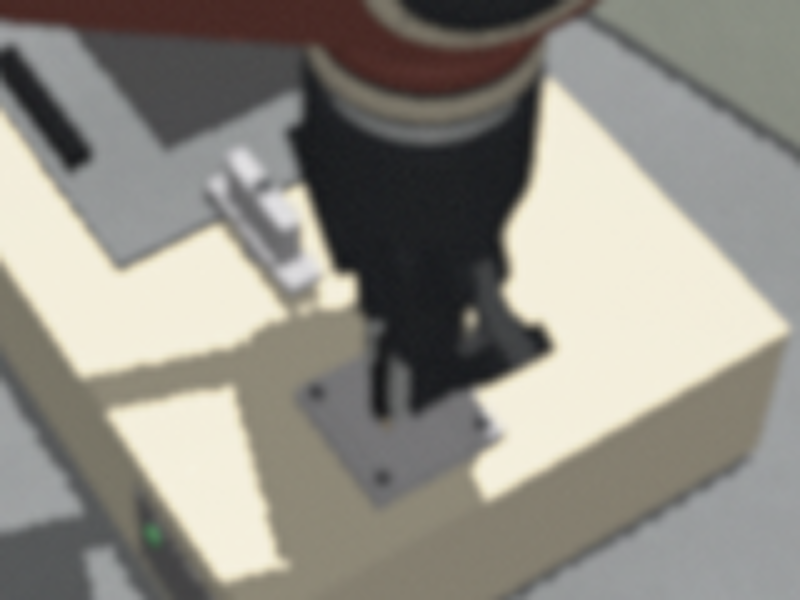

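The collar is on the bezel and the depth stayed the same through the extra rocking, so the key is home. Next I turn it.

play_rows --pt "0 0 0 0 0 0.7 0" --pt "0 0 0 0 0 0.7 0" --pt "0 0 0 0 0 0.7 0" --pt "0 0 0 0 0 0.7 0" --pt "0 0 0 0 0 0.7 0" --pt "0 0 0 0 0 0.7 0" --pt "0 0 0 0 0 0.7 0" --pt "0 0 0 0 0 0.7 0" --pt "0 0 0 0 0 0.7 0" --pt "0 0 0 0 0 0.7 0" --pt "0 0 0 0 0 0.7 0" --pt "0 0 0 0 0 0.7 0"

```text
time_s: 21.47
eef_pos: [536.4, -197.0, 128.4]
tool_rot: [180.0, 0.2, 123.4]
ft_force: [-1.6, -1.5, 9.7]
width: 6.9
grip_force: 62.3
```

```bash
python3 - <<'E'
from h import *
s=telemetry.observe(); print({k:np.round(s[k],2) for k in('joint_pos','eef_pos','tool_rot','ft_force','moment','width','grip_force')})
E
```

```text
{'joint_pos': array([-27.57,   1.73, 105.8 ,  -0.12,  72.26, -60.96]), 'eef_pos': array([ 536.38, -196.96,  128.44]), 'tool_rot': array([180.  ,   0.24, 123.43]), 'ft_force': array([-1.57, -1.55,  9.68]), 'moment': array([-0.4 ,  0.36,  0.17]), 'width': np.float64(6.88), 'grip_force': np.float64(62.32)}
```

play_rows --pt "0 0 0 0 0 0.7 0" --pt "0 0 0 0 0 0.7 0" --pt "0 0 0 0 0 0.7 0" --pt "0 0 0 0 0 0.7 0" --pt "0 0 0 0 0 0.7 0" --pt "0 0 0 0 0 0.7 0" --pt "0 0 0 0 0 0.7 0" --pt "0 0 0 0 0 0.7 0" --pt "0 0 0 0 0 0.7 0" --pt "0 0 0 0 0 0.7 0" --pt "0 0 0 0 0 0.5 0" --pt "0 0 0 0 0 0 0"

```text
time_s: 22.47
eef_pos: [535.1, -197.4, 128.4]
tool_rot: [-180.0, 0.2, 80.6]
ft_force: [-6.3, -2.0, 11.4]
width: 6.6
grip_force: 62.7
```

play_rows --pt "0 0 0 0 0 0.3 0" --pt "0 0 0 0 0 0.2 0" --pt "0 0 0 0 0 0 0" --pt "0 0 0 0 0 0 0"

```text
time_s: 22.8
eef_pos: [535.0, -197.4, 128.4]
tool_rot: [-180.0, 0.3, 77.8]
ft_force: [-6.6, -2.2, 13.2]
width: 7.0
grip_force: 62.7
```

```bash
python3 - <<'E'
from h import *
s=telemetry.observe(); print({k:np.round(s[k],2) for k in('joint_pos','eef_pos','tool_rot','ft_force','moment','width','grip_force')})
d=snap('wrist','w4.png'); im=d['img'][...,::-1]
cv2.imwrite('pics/w4v.png',cv2.resize(im[150:390,160:480],(800,600),interpolation=cv2.INTER_CUBIC))
E
```

```text
{'joint_pos': array([-27.61,   1.71, 105.82,  -0.26,  72.44, -15.33]), 'eef_pos': array([ 535.03, -197.38,  128.42]), 'tool_rot': array([-179.96,    0.25,   77.8 ]), 'ft_force': array([-6.56, -2.19, 13.16]), 'moment': array([-0.48,  1.22,  0.16]), 'width': np.float64(7.0), 'grip_force': np.float64(62.74)}
```

View pics/w4v.png

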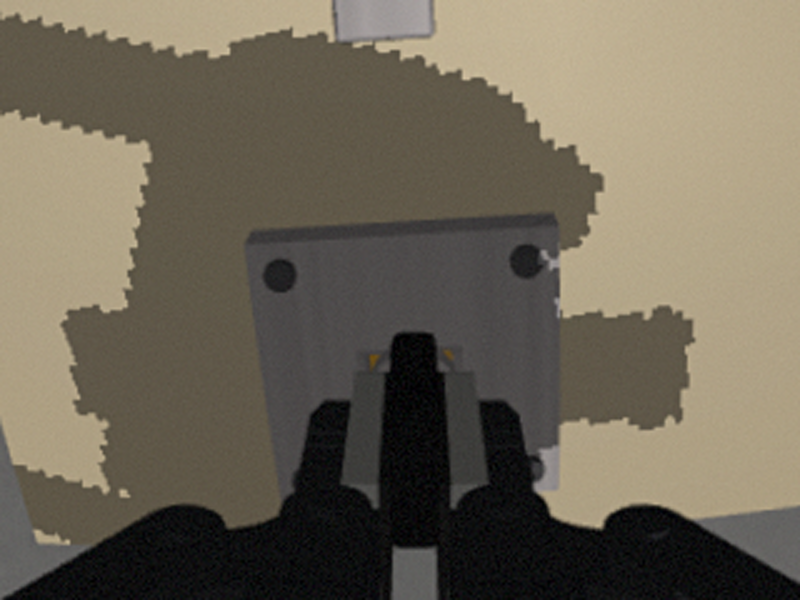

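The key turned with the gripper to about 94°. A steady 0.16 N m matches the spring, and the grip is firm, so I'm handing in.

```bash
python3 -c "
from h import *
print(r.finish_job())"
```

```text
the job is handed in; nothing more can be done
None
```

I handed the job in at about 23 s, and the hand-in call gave no verdict. The turnbutton is across the lid's edge, and the key is fully home and held turned about 94° under a 63 N grip. The lid looked shut when last seen, and the arm met no contact with the other key, tape or drive.

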